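# Centre a vial on the balance pan and tare

### The arm

A 6-joint arm with a two-finger parallel gripper is mounted at the origin on a cart in front of the work surface, level with it; the furniture and walls round the work are solid. World frame = base frame: x ahead of the robot, y to its left, z up, the work surface at z = 0. Lengths are in mm, angles in rad, forces in N, time in s.
With the tool pointing down it reaches from about 275 to 825 mm from the base axis. Payload 5.2 kg.
Tool frame: the origin (TCP) lies on the centre line of the jaws, within the pads' length; the fingertips stand 19 mm ahead of it and the grasp point (between the pads) is the TCP (r.tip_reach is the distance from the TCP to the fingertips, in mm); z points along the fingers, y is the line along which they close (so a half turn about z gives the same grasp; the last joint's range is limited). The gripper opens to 93 mm and grips with 3 to 60 N. Pads are 15 mm wide; open, the fingers measure 128 mm over their backs; the gripper's body (75 mm by 188 mm) begins 65 mm behind the grasp point.
Start: joints at [0.962, 0.259, 1.535, -0, 1.348, -0.203], TCP at [217.094, 505.347, 237.653] pointing down, gripper open.
Joint ranges: [-3.14, 3.14], [-0.91, 2.08], [0.19, 2.58], [-1.22, 4.36], [0.22, 2.71], [-3.12, 3.12]. Speed limits (rad/s): [2.57, 2.57, 3.14, 3.14, 3.14, 3.14].

### API

Orientations are given as a 3x3 rotation matrix whose columns are the frame's x, y, z axes.
In Python, from station import r gives the robot as it stands. Calls block until the motion is done:
- r.movep(position, orientation): joint-space move of the TCP to a pose.
- r.movel(position, vel=150, ori=None, max_force=None): straight line of the TCP; ori=None keeps the orientation; vel is the mean speed in mm/s. With max_force (N) it stops when the force on the tool has changed by that much, and returns True; else False.
- r.set_joints(angles): joint-space move.
- r.gripper_to(opening, effort=None): finger opening in mm; effort is the grip in N (None keeps the last); returns when the fingers have stopped.
- r.hold(seconds).
- r.solve_ik(position, orientation): joint angles nearest the present ones, or None.
- r.get_obs(): the state.
- r.capture(name): name is "side" or "top"; returns a dict with "color" (400x640x3 uint8, red, green, blue), "K" (3x3 intrinsics, pixels), "k1" (the pictures are not rectified: a ray, as slopes to the right and down, at radius r is drawn at 1 + k1 r^2 times it, then the intrinsics apply), "xyz" and "attitude" of the camera in the world. Camera axes: x right, y down, z forward; pixel columns grow to the right and rows downward; lengths in mm; the calibration is good to about 2 mm. A picture is of the moment at which its call begins. There is no depth.
A pose or a line that the arm cannot do raises r.IKError and nothing moves.
- r.sign_off(): hands the job in; it is judged then, once.
Trained networks look in the newest picture that a camera, given by its name, has taken for a name from the list of things; names that differ only in an ending like _2 or _b are one class to them, and where a whole thing is asked for, a point or a joint stands for the part that bears it (a point fixed in the world has none). Each returns a list of dicts, best first, with "conf" (0 to 1); they miss things now and then, are a little off and sometimes report something else, mostly with a low value. They report only what shows in the picture. A call takes as long as a camera call. They do not tell look-alikes from the thing itself.
- r.boxes_of(camera, query): "position" ([x, y, z] in mm, in world coordinates, good to about 4 mm: the middle of the surface that is visible of it).
- r.cut_out(camera, query): "pixels" (400x640 bool, what is visible of it).
- r.pinpoint(camera, query): "position" ([x, y, z] in mm, in world coordinates, good to about 4 mm: a listed point, or the origin of a listed thing).
The state is a dict: "t": time; "joint_positions": joint angles; "qvel": joint speeds; "joint_efforts": joint torques, N m; "eef_pos": TCP position; "tcp_rot": TCP orientation; "ft_force": force on the tool from outside, world axes, zero at the start; "torque": the same for the moment, N m; "gripper_width": finger opening in mm; "grip_force": force on a finger pad.
Only numpy, scipy, OpenCV 4.12 (cv2) and the standard library are available. Lean on these libraries where they do the work, as an engineer would, in place of code of your own. Each camera call takes 0.05 s, during which the arm holds its last target. There are 200 camera calls.

### The job

The capped vial was set down near the edge of the balance's small round pan, where it would weigh wrong. Slide it to the middle of the pan (no more than 5 mm off) with light taps or nudges of the fingers low on its side: do not lift it, squeeze it, knock it over or lean on the pan. Once it stands there by itself, press the oblong tare key on the front of the balance all the way down and let it come back up; do not press the round power key beside it or disturb the other things.

Things in the scene. Friction and masses are not known exactly. Their poses are not given: they have to be found in the camera images.
- vial_center (a point): centre, half-way up, of the white-capped glass vial that stands on the pan: round, 17 mm across (radius 8.3 mm), 62 mm high, about 25 g; z along its axis. It starts 14 to 21 mm off the pan's centre, on any side. It slides on the steel (friction about 0.5 to 0.7) when nudged slowly within about 8 mm of its foot, stops when the finger stops, and topples when pushed higher up or hit fast
- pan_center (a point): centre of the top face of the round steel pan: 64 mm across, 3 mm thick, flat without a rim, its top 70 mm above the worktop and 9.5 mm above the ring (84 mm across) under it; all else of the balance within 80 mm of the pan's centre is at most 61 mm above the worktop
- pan (a joint): how far the pan is pressed down (m): 0 at rest and under the vial, spring 2 N/mm after a preload of about 1.2 N, stop at 0.003; pressing it past 0.0015 overloads the weighing cell
- tare_key_top (a point): centre of the top of the oblong tare key (16 mm from front to back, 38 mm wide, top 48 mm above the worktop, 6 mm proud of the deck round it), on the front deck of the balance, right of its middle; moves with the key. x of this frame points to the back of the balance, y to its left, z up. Toward the back the display rises from the deck 23 mm behind the key's centre. The balance is fixed, 230 mm deep and 154 mm wide; its keys are 130 mm in front of the pan's centre
- tare_key (a joint): how far the tare key is pressed (m): 0 up, 0.003 fully down, counts as pressed from 0.0022; springs back; starts to move at 1.6 N, fully down at 4 N
- power_key_top (a point): centre of the top of the round power key, 16 mm across, 68 mm to the left of the tare key; not to be pressed
- power_key (a joint): how far the power key is pressed (m): 0 up, 0.003 fully down
- forceps: steel forceps lying flat left of the balance, 119 x 12 x 9 mm; origin under its middle
- cell: square clear sample cell standing left of the balance at the back, 28 x 28 x 66 mm; origin at the centre of its underside
- reagent_bottle: white dropper bottle standing right of the balance near the front, 28 mm across, 64 mm high; origin at the centre of its underside
- beaker: small clear beaker standing right of the balance, 46 mm across, 57 mm high; origin at the centre of its underside
- funnel: white funnel standing mouth down, right of the balance at the back, 61 mm across, 58 mm high; origin at the centre of its underside
- highlighter: highlighter lying left of the forceps, 17 x 100 x 13 mm; origin under its middle
Not all that is in view belongs to the job. What is shaped like the part that bears vial_center but blue or red is not meant.

How it is judged (in metres and radians):
On the way, in this order (a step that is already met when the one before it is completed fails the run):
1. the vial stands by itself, upright and still, within 5 mm of the pan's centre (horizontal distance between vial_center and pan_center below 0.005 m and angle between vial_center's own z axis and vertical below 0.05 rad and z of vial_center in the frame of pan_center between 0.028 and 0.034 m and contact force between the fingers and vial below 0.03 N and linear speed of vial below 0.01 m/s), for 0.3 s.
2. the tare key is pressed down while the vial stands centred and untouched (value of joint tare_key above 0.0022 m and horizontal distance between vial_center and pan_center below 0.005 m and angle between vial_center's own z axis and vertical below 0.05 rad and contact force between the fingers and vial below 0.03 N), for 0.05 s.
At the end, for the whole second after the job is handed in: the vial stands upright (within 0.05 rad) and still on the pan, its axis within 5 mm of the pan's centre; the tare key has been pressed (2.2 mm or more) after that and is up again, the power key is up, the pan is not pressed (horizontal distance between vial_center and pan_center below 0.005 m and angle between vial_center's own z axis and vertical below 0.05 rad and z of vial_center in the frame of pan_center between 0.028 and 0.034 m and linear speed of vial below 0.01 m/s and value of joint each of tare_key, power_key, pan below 0.0005 m); the robot touches nothing.
It fails at once if the vial is lifted more than 5 mm, knocked over or pushed off the pan (z of vial_center in the frame of pan_center above 0.036 m or angle between vial_center's own z axis and vertical above 0.4 rad or z of vial_center in the frame of pan_center below 0.02 m).
It fails at once if the vial is struck or squeezed with more than 2.5 N, or the pan pressed down more than 1.5 mm (contact force between the fingers and vial above 2.5 N or value of joint pan above 0.0015 m).
It fails at once if the tare key is pressed while the vial is not centred or the fingers touch it (value of joint tare_key above 0.0015 m and not (horizontal distance between vial_center and pan_center below 0.005 m and contact force between the fingers and vial below 0.03 N)).
It fails at once if the power key is pressed (value of joint power_key above 0.001 m).
It fails at once if another thing is moved more than 15 mm (distance of any of forceps, cell, reagent_bottle, beaker, funnel, highlighter from where it was at the start of the episode above 0.015 m).
It also fails if it takes over 48 s, if anything falls off the work surface, if the arm or the gripper's body presses on something with over 40 N, if the wrist force passes 120 N, or if a joint passes its speed limit or range.

## Working session

There is one attempt and no reset: what is moved stays moved. The work goes in short steps, each a Python script; the robot and the scene stay as the last script left them, time stands still between calls to the robot, and variables do not carry over. Pictures are saved under pics/ and viewed, at most 10 in all, crops included, and the job is handed in when it is done.

```bash
mkdir -p pics; ls; python3 - <<'E'
from station import r
import cv2,numpy as np
for c in("side","top"):
    d=r.capture(c); cv2.imwrite(f"pics/{c}0.png",d["color"][:,:,::-1]); print(c,d["K"].tolist(),d["k1"],np.round(d["xyz"],1),np.round(d["attitude"],3).tolist())
    for q in("vial_center","pan_center","tare_key_top","power_key_top","reagent_bottle","beaker"):
        print(q,[(np.round(x["position"],1).tolist(),round(x["conf"],2)) for x in r.pinpoint(c,q)])
print(r.tip_reach,r.get_obs()["t"])
E
```

```text
pics
side [[436.6714056462319, 0.0, 319.4855177806423], [0.0, 436.6714056462319, 199.6916411680459], [0.0, 0.0, 1.0]] 0.004302384521716261 [501.4 699.5 566.6] [[-0.998, -0.037, 0.058], [-0.069, 0.572, -0.817], [-0.003, -0.819, -0.574]]
vial_center [([559.7, -61.0, 103.1], 0.63), ([677.9, -57.6, 31.2], 0.56), ([691.2, 9.0, 26.9], 0.54)]
pan_center [([554.4, -44.8, 70.8], 0.95)]
tare_key_top [([421.5, -49.6, 49.8], 0.54)]
power_key_top [([432.1, 20.5, 45.0], 0.43)]
reagent_bottle [([424.6, -154.9, 1.6], 0.77)]
beaker [([495.7, -161.8, -0.3], 0.7)]
top [[495.7082087488647, 0.0, 321.76513342722393], [0.0, 495.7082087488647, 199.9723048099565], [0.0, 0.0, 1.0]] 0.026428617955802428 [ 397.6   -0.  1118. ] [[-0.012, -0.986, 0.163], [-1.0, 0.016, 0.021], [-0.023, -0.163, -0.986]]
vial_center [([677.6, -54.3, 33.6], 0.62), ([689.6, 12.6, 29.4], 0.55), ([561.6, -62.3, 98.8], 0.45)]
pan_center [([549.7, -48.2, 71.7], 0.66)]
tare_key_top [([423.3, -51.0, 46.9], 0.65)]
power_key_top [([434.1, 18.7, 47.3], 0.41)]
reagent_bottle [([433.4, 16.8, 48.6], 0.72), ([426.2, -151.0, -4.7], 0.6)]
beaker [([498.9, -162.3, -1.2], 0.66)]
19.0 0.7
```

```bash
python3 - <<'E'
import cv2
a=cv2.imread("pics/side0.png");b=cv2.imread("pics/top0.png")
cv2.imwrite("pics/side0c.png",cv2.resize(a[120:320,180:440],None,fx=3,fy=3)[:600,:800])
cv2.imwrite("pics/top0c.png",cv2.resize(b[60:260,260:460],None,fx=3,fy=3)[:600,:800])
E
```

```text
(no output)
```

View pics/side0.png

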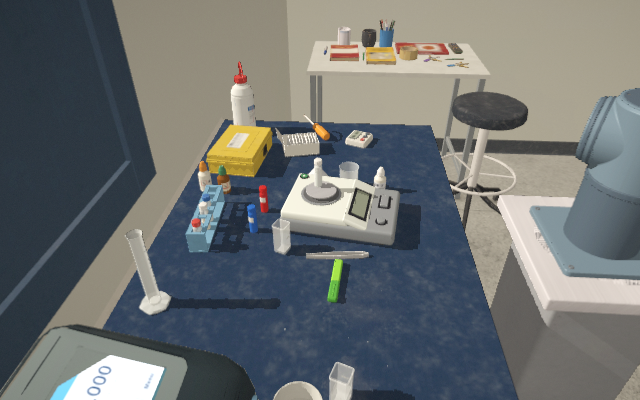

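View pics/top0c.png

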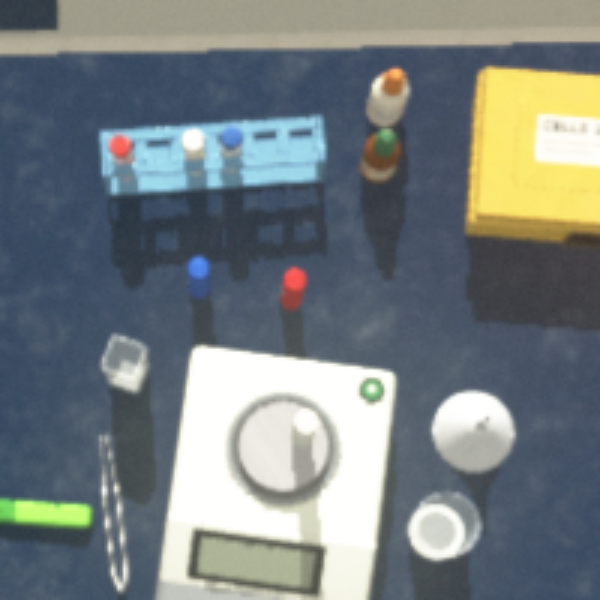

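View pics/side0c.png

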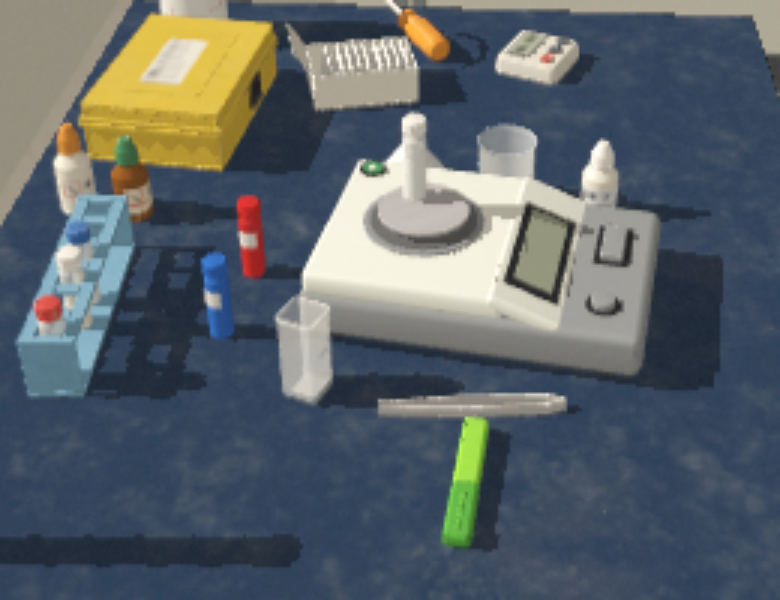

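The candidates for the vial in the side view are the white-capped vial on the pan (318,172), the red tube (264,198), the blue tube (252,218), and the capped tubes in the rack (195–207, 200–225). I choose the white one standing on the pan, and both crops confirm it; it stands at the back right of the pan. Next I refine the offset by fitting silhouettes.

```bash
cat > h.py <<'E'
from station import r
import numpy as np, cv2
from scipy.optimize import minimize
def proj(d,P):
    p=(np.atleast_2d(P)-d["xyz"])@np.array(d["attitude"]); s=p[:,:2]/p[:,2:]
    s=s*(1+d["k1"]*(s**2).sum(1,keepdims=True)); K=np.array(d["K"])
    return s@K[:2,:2].T+K[:2,2]
A=np.linspace(0,2*np.pi,60,endpoint=False); C=np.c_[np.cos(A),np.sin(A)]
def ring(c,rad,z): return np.c_[np.array(c)+rad*C,np.full(60,z)]
def sil(d,P,S=8):
    h=cv2.convexHull((proj(d,P)).astype(np.float32))
    m=np.zeros((400*S//2,640*S//2),np.uint8); # upsample x4
    cv2.fillPoly(m,[np.round((h+.5)*S/2-.5).astype(np.int32)],1)
    return cv2.resize(m.astype(np.float32),(640,400),interpolation=cv2.INTER_AREA)
def pick(cam,q,near):
    L=[x for x in r.cut_out(cam,q)]
    if not L: return None
    return min((x["pixels"] for x in L),key=lambda m:np.hypot(*(np.argwhere(m).mean(0)[::-1]-near)))
def vialP(c): return np.vstack([ring(c,8.3,70),ring(c,8.3,120),ring(c,8.3,132)])
def fit(d,f,m,x0,ign=None):
    w=np.ones((400,640)) if ign is None else 1-ign
    cost=lambda x:(np.abs(sil(d,f(x))-m)*w).sum()
    R=min((minimize(cost,np.array(x0)+o,method="Nelder-Mead",options=dict(initial_simplex=np.array(x0)+o+np.array([[0,0],[4,0],[0,4]]))) for o in ([0,0],[3,-3],[-3,3])),key=lambda R:R.fun)
    return R.x,R.fun,m.sum()
def measure(v0,p0,cams=("side","top")):
    out={}
    for c in cams:
        d=r.capture(c)
        cv2.imwrite(f"pics/m_{c}_{r.get_obs()['t']:.1f}.png",d["color"][:,:,::-1])
        mv=pick(c,"vial_center",proj(d,[*v0,101])[0]); mp=pick(c,"pan_center",proj(d,[*p0,70])[0])
        mp2=None
        v=fit(d,vialP,mv.astype(float),v0) if mv is not None else None
        if mp is None: mp=pick(c,"pan",proj(d,[*p0,70])[0])
        p=fit(d,lambda x:ring(x,32,70),mp.astype(float),p0,ign=cv2.dilate(mv.astype(np.uint8),np.ones((3,3)))) if mp is not None else None
        out[c]=(v,p); print(c,"vial",v,"pan",p,"off",None if v is None or p is None else v[0]-p[0])
    return out
E
python3 - <<'E'
from h import *
measure((560.6,-61.6),(552,-46.5))
for y in ("funnel","cell"): print(y,[np.round(x["position"]) for x in r.pinpoint("top",y)[:1]])
E
```

```text
side vial (array([559.93977509, -62.91573105]), np.float64(33.25), np.float64(208.0)) pan (array([551.29533386, -45.59512329]), np.float64(23.5625), np.float64(415.0)) off [  8.64444122 -17.32060776]
top vial (array([561.07813606, -59.25958786]), np.float64(12.5), np.float64(83.0)) pan (array([553.28989029, -46.10799408]), np.float64(27.9375), np.float64(610.0)) off [  7.78824577 -13.15159378]
funnel [array([ 572., -196.,   -4.])]
cell [array([618.,  65.,  -2.])]
```

```bash
cat >> h.py <<'E'
def ori(d,th,flip=False):
    d=np.array([*d,0.])/np.linalg.norm(d); k=np.array([0,0,1.])
    z=np.sin(th)*d-np.cos(th)*k; x=np.cos(th)*d+np.sin(th)*k
    if flip: x=-x
    return np.c_[x,np.cross(z,x),z]
TH=np.radians(10); OPEN=11.
def tcp_for(v,d,gap,ztip=74.5):
    """TCP so that the cradle's front edge stands gap mm short of touching a vial at v"""
    d=np.array(d)/np.linalg.norm(d)
    back=7.5*np.cos(TH)+np.sqrt(8.3**2-(OPEN/2)**2)+gap
    t=np.array([*(np.array(v)-d*back),ztip]); return t-19*ori(d,TH)[:,2]
E
python3 - <<'E'
from h import *
from scipy.optimize import fsolve
d=r.capture("side")
print("cyl",fsolve(lambda x:proj(d,[x[0],x[1],0])[0]-[155,305],[700,300]))
v=np.array([560.5,-61]);p=np.array([552.3,-45.9]);u=p-v
for f in(0,1):
    for g,z in((14,74.5),(14,200),(-18,74.5)):
        q=r.solve_ik(tcp_for(v,u,g,z),ori(u,TH,f)); print(f,g,z,tcp_for(v,u,g,z).round(1),None if q is None else np.round(q,2))
E
```

```text
cyl [814.35889251 218.55819078]
0 14 74.5 [575.2 -88.2  93.2] [-0.41  0.51  1.54  0.11  1.23 -0.95]
0 14 200 [575.2 -88.2 218.7] [-0.41  0.4   1.39  0.11  1.49 -0.92]
0 -18 74.5 [560.  -60.   93.2] [-0.38  0.48  1.6   0.12  1.2  -0.92]
1 14 74.5 [575.2 -88.2  93.2] [-0.41  0.51  1.54  0.11  1.23  2.19]
1 14 200 [575.2 -88.2 218.7] [-0.41  0.4   1.39  0.11  1.49  2.22]
1 -18 74.5 [560.  -60.   93.2] [-0.38  0.48  1.6   0.12  1.2   2.22]
```

```bash
python3 - <<'E'
from h import *
v=np.array([560.5,-61]);p=np.array([552.3,-45.9]);u=p-v;R=ori(u,TH)
r.gripper_to(OPEN)
r.movep(tcp_for(v,u,14,200),R)
r.movel(tcp_for(v,u,14,90),vel=120)
r.movel(tcp_for(v,u,14),vel=40,max_force=4)
o=r.get_obs();print(o["t"],o["eef_pos"],tcp_for(v,u,14),o["gripper_width"],o["ft_force"])
print(r.movel(tcp_for(p,u,5),vel=12,max_force=2))
r.hold(.3)
o=r.get_obs();print(o["t"],o["eef_pos"],tcp_for(p,u,5),o["ft_force"])
measure(p,p,("side",))
d=r.capture("side");cv2.imwrite("pics/s1.png",cv2.resize(d["color"][120:270,230:430,::-1],None,fx=4,fy=4))
E
```

```text
6.55 [575.07751315 -88.08757693  92.94472041] [575.24681399 -88.15571844  93.21134731] 11.227668296341268 [-1.00643051 -0.38546805  0.80880636]
False
9.1833 [562.7511981 -65.1361228  93.2084028] [562.75183139 -65.14666512  93.21134731] [ 0.25171097  0.14858698 -0.13402208]
side vial (array([555.21793823, -52.88405457]), np.float64(24.25), np.float64(224.0)) pan (array([551.38169711, -45.08272656]), np.float64(24.5), np.float64(359.0)) off [ 3.83624113 -7.801328  ]
```

View pics/s1.png

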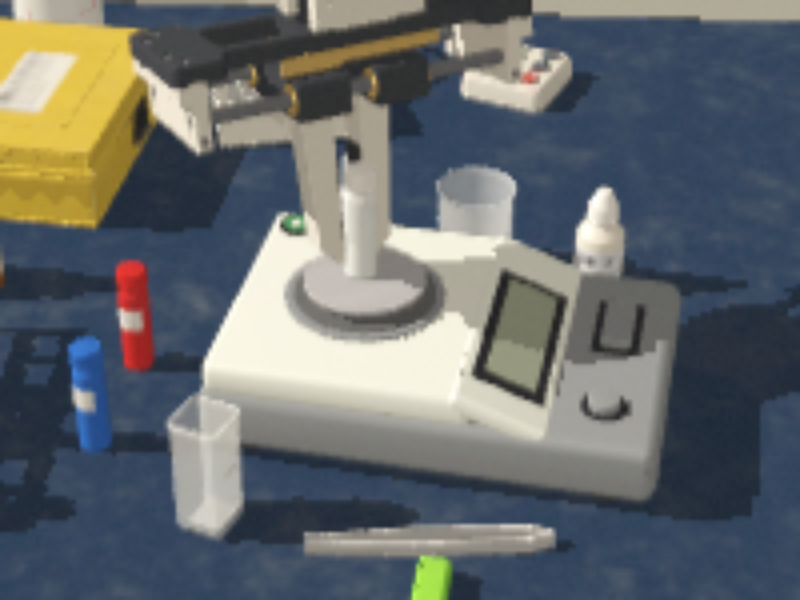

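The vial stands upright in the cradle at crop (360,225), moved about as predicted and some 5 mm short of the pan's centre. I push the rest of the way, back off and measure with both cameras.

```bash
python3 - <<'E'
from h import *
v=np.array([560.5,-61]);p=np.array([552.3,-45.9]);u=p-v
print(r.movel(tcp_for(p,u,0),vel=8,max_force=2)); r.hold(.2)
r.movel(tcp_for(p,u,20),vel=30)
r.movel(tcp_for(p,u,20,190),vel=150)
q=r.get_obs()["joint_positions"].copy() if hasattr(r.get_obs()["joint_positions"],"copy") else list(r.get_obs()["joint_positions"])
r.movep([430,-50,220],ori((1,0),0)); r.gripper_to(0)
m=measure(p,p); print(r.get_obs()["t"])
d=r.capture("top");cv2.imwrite("pics/t2.png",cv2.resize(d["color"][140:290,280:440,::-1],None,fx=4,fy=4))
d=r.capture("side");cv2.imwrite("pics/s2.png",cv2.resize(d["color"][140:240,260:420,::-1],None,fx=5,fy=5,interpolation=cv2.INTER_CUBIC))
E
```

```text
False
side vial (array([552.53406982, -47.3937439 ]), np.float64(45.3125), np.float64(204.0)) pan (array([551.47286062, -45.00520673]), np.float64(15.9375), np.float64(363.0)) off [ 1.0612092  -2.38853717]
top vial (array([402.58494946,   2.51128716]), np.float64(120.4375), np.float64(61.0)) pan (array([585.4640625, -63.30625  ]), np.float64(572.5), np.float64(125.0)) off [-182.87911304   65.81753716]
14.6417
```

View pics/s2.png

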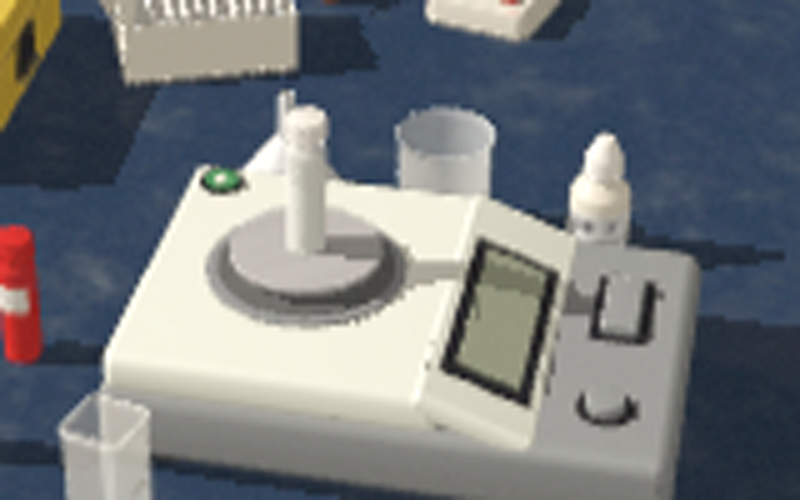

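View pics/t2.png

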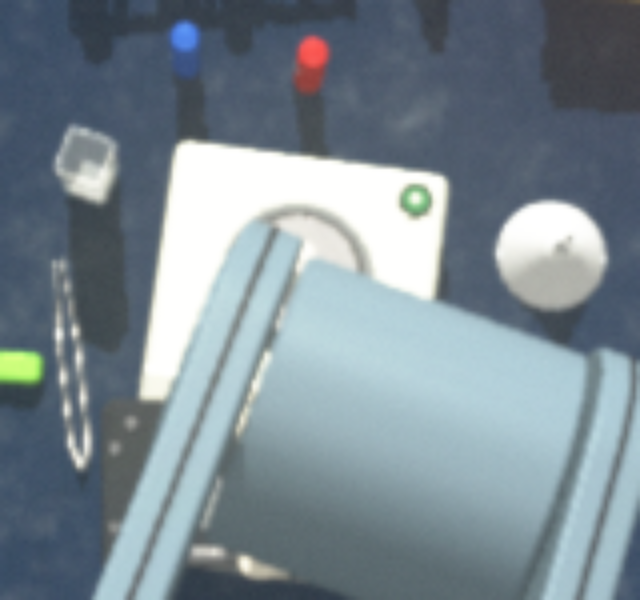

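The side view shows the vial upright at crop (308,180), with its foot near the pan's middle (308,251). The arm hides the vial in the top view, so I clear it and measure again, modelling the pan's thickness and drawing the fitted outlines.

```bash
sed -i 's/lambda x:ring(x,32,70),mp/lambda x:np.vstack([ring(x,32,70),ring(x,32,67)]),mp/' h.py; python3 - <<'E'
from h import *
p=np.array([552.3,-45.9])
r.movep([330,-200,220],ori((1,0),0))
m=measure(p,p); print(r.get_obs()["t"])
T=[]
for c in("side","top"):
    d=r.capture(c); S=8; a=cv2.resize(d["color"][:,:,::-1],None,fx=S,fy=S,interpolation=cv2.INTER_CUBIC)
    v,q=m[c][0][0],m[c][1][0]
    for P,col in((ring(v,8.3,70),(0,0,255)),(ring(v,8.3,132),(0,0,255)),(ring(q,32,70),(0,200,0)),(ring(q,32,67),(255,0,0)),(ring(q,42,60.5),(255,0,255))):
        cv2.polylines(a,[np.round((proj(d,P)+.5)*S).astype(np.int32)],True,col,1)
    x,y=(proj(d,[*p,90])[0]*S).astype(int); T.append(a[y-290:y+290,x-200:x+200])
cv2.imwrite("pics/o3.png",np.hstack(T))
E
```

```text
side vial (array([552.9762085 , -46.45703735]), np.float64(42.4375), np.float64(207.0)) pan (array([551.99236159, -51.55688717]), np.float64(44.25), np.float64(328.0)) off [0.9838469  5.09984982]
top vial (array([552.62154207, -44.45881543]), np.float64(16.5625), np.float64(75.0)) pan (array([553.56826668, -44.9970602 ]), np.float64(47.4375), np.float64(585.0)) off [-0.9467246   0.53824478]
15.7917
```

View pics/o3.png

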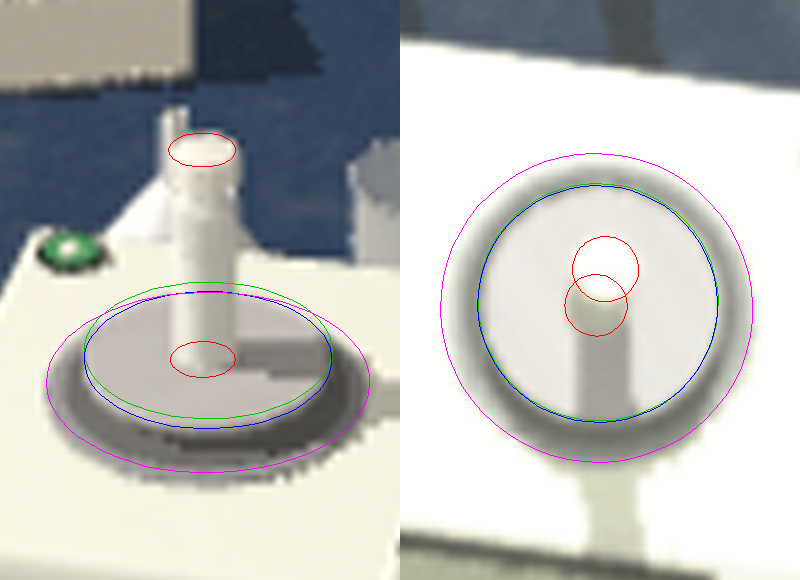

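Top view: the vial's foot is at (596,305) and the pan's centre at (598,303). Side view: the foot is at (203,359) and the true pan ellipse centre at (208,360). The vial is about 1 mm off, so it is centred. Next I press the tare key.

```bash
python3 - <<'E'
from h import *
k=np.array([422.,-50.]);R=ori((.988,-.151),0)
r.movep([*k,48+19+60],R)
r.movel([*k,48+19+6],vel=80); r.hold(.3)
f0=np.array(r.get_obs()["ft_force"])
hit=r.movel([*k,45.0+19],vel=10,max_force=7); r.hold(.3)
o=r.get_obs(); print(hit,o["eef_pos"],np.array(o["ft_force"])-f0,o["gripper_width"])
if o["eef_pos"][2]>64.4 and not hit: print(r.movel([*k,44.3+19],vel=5,max_force=7)); r.hold(.2); print(r.get_obs()["eef_pos"],np.array(r.get_obs()["ft_force"])-f0)
r.movel([*k,48+19+60],vel=60)
r.movep([330,-200,220],ori((1,0),0))
p=np.array([552.3,-45.9]);measure(p,p,("top",));print(r.get_obs()["t"])
d=r.capture("side");cv2.imwrite("pics/s4.png",cv2.resize(d["color"][140:240,260:420,::-1],None,fx=5,fy=5,interpolation=cv2.INTER_CUBIC))
E
```

```text
True [421.95798381 -49.96610021  64.24038853] [-0.32144289 -0.64154959  4.85166889] 0.5816564647751776
top vial (array([402.58494946,   2.51128716]), np.float64(153.4375), np.float64(94.0)) pan (array([552.66594156, -45.75465501]), np.float64(109.625), np.float64(645.0)) off [-150.0809921    48.26594217]
21.2417
```

View pics/s4.png

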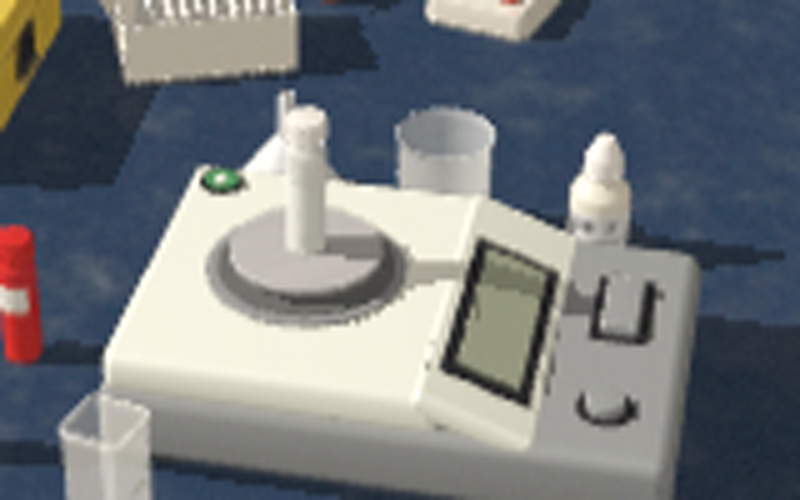

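The key was held 0.3 s at about 2.8 mm with 4.9 N, past full travel. The picture shows it back up at crop (622,305), and the vial has not moved from (308,180). I hand in the job.

```bash
python3 -c "
from station import r
print(r.sign_off())"
```

```text
the job is handed in; nothing more can be done
None
```

I slid the vial to about 1 mm from the pan's centre by camera measurement, pressed the tare key fully and saw it come back up, then handed in the job at about 21 s on the robot's clock; the hand-in call returned no verdict.

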